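# Set the drawing board's ruler against the red margin stop

### The job

Set the drawing board's sliding ruler for the next line: with the fingertips, press down the green brake button in the middle of the ruler to free it, and keep it pressed while you push the ruler along the board until its end rests against the red stop. Then let go of the button so that the ruler locks there. Do not grip the ruler or force it along while it is locked, and leave the jar, the pencil tin, the phone and the eraser where they are.

Things in the scene. Friction and masses are not known exactly. Their poses are not given: they have to be found in the camera images.
- board: A4 drawing board fixed on the table: light grey plate, 285 mm (x, the way the ruler slides) by 365 mm (y), 14 mm thick, with a white sheet, a dark guide groove along both side edges and a grey paper clamp, 6 mm high, at its far (+x) edge. Origin: centre of its underside, on the table. x points away from the robot, up to 0.35 rad of yaw either way; y left; z up.
- rule (a joint): Ruler's place along the board's x, m: 0 mid-board, growing away from the robot, limits +-0.096. Clear blade 40 mm (x) by 326 mm (y), top 19 mm above the table; in its middle a dark grip block 46 (x) by 100 mm (y), top 28 mm above the table. Button up: a brake holds it against some 8 N. Button pressed: slides with 1 to 2 N. It stays where the button is let up.
- button (a joint): How far the green brake button is pressed, m: 0 up (ruler locked), 0.005 fully down. It is sprung: it starts to move at about 5 N and is fully down at about 6.5 N. The ruler counts as freed from 0.0015 down.
- button_top (a point): Centre of the green button's top, in the middle of the ruler's dark grip block. The flat cap is 26 mm (board's x) by 60 mm (y); its top is 34 mm above the table when up, 6 mm proud of the grip block, and 1 mm proud when fully down. Moves with the ruler and the press, straight down; axes as the board's. A fingertip pressed on it carries the freed ruler along by friction.
- rule_end (a point): Centre of the grey shoe at the ruler's right-hand end (board y = -172 mm, 19 mm above the table), which meets the stops. The shoe is 30 mm along the board's x, 20 mm in y and 10 mm high. Moves with the ruler; axes as the board's.
- stop_red_mid (a point): Middle of the red margin stop, 19 mm above the table, in line with rule_end along the board's x. The stop is a fixed red clip in the right-hand groove, 22 mm (x) by 20 mm (y), thumb screw on top, 34 mm above the table. It may be on the far or the near side of the ruler. When the ruler's shoe touches it the two points are 26 mm apart.
- stop_white_mid (a point): The same point of the other margin stop: a like clip in white plastic in the same groove, on the other side of the ruler. Not the one to use.
- jar: Closed paint jar with white cap and blue label, 70 mm across, 85 mm high, loose, standing left of the board. Origin: centre of its underside.
- cup: Metal pencil tin, 72 mm across, 100 mm high, with pencils standing up to 180 mm above the table, loose, left of the board. Origin: centre of its underside.
- phone: Black phone lying flat, 150 by 73 by 9 mm (x, y, z), loose, right of the board. Origin: centre of its underside.
- eraser: White eraser with a blue sleeve, 58 by 22 by 13 mm (x, y, z), loose, right of the board. Origin: centre of its underside.

How it is judged:
By the outcome, as a careful person would: the job done as asked, in the order asked, and still so for the second after the job is handed in, with the robot touching nothing.
It also fails if it takes over 38 s, if anything falls off the work surface, if the arm or the gripper's body presses on something with over 40 N, if the wrist force passes 120 N, or if a joint passes its speed limit or range.

### The arm

A 6-joint arm with a two-finger parallel gripper is mounted at the origin on the work surface. World frame = base frame: x ahead of the robot, y to its left, z up, the work surface at z = 0. Lengths are in m, angles in rad, forces in N, time in s.
With the tool pointing down it reaches from about 0.35 to 0.875 m from the base axis. Payload 4.2 kg.
Tool frame: the origin (TCP) lies at the very end of the fingers, on their centre line; the grasp point (between the pads) lies 19 mm behind it; z points along the fingers, y is the line along which they close (so a half turn about z gives the same grasp; the last joint's range is limited). The gripper opens to 87 mm and grips with 3 to 60 N. Pads are 19 mm wide; open, the fingers measure 117 mm over their backs; the gripper's body (75 mm by 190 mm) begins 51 mm behind the grasp point.
Start: joints at [1.499, 0.385, 0.008, 0, -1.194, -0.259], TCP at [0.203, 0.591, 0.223] pointing down, gripper open.
Joint ranges: [-3.14, 3.14], [-1.21, 2.06], [-1.07, 1.41], [-3.16, 2.05], [-2.99, -0.16], [-3.1, 3.1]. Speed limits (rad/s): [2.79, 2.79, 3.14, 3.14, 3.14, 3.14].

### API

Orientations are given as [roll, pitch, yaw] about the fixed x, y, z axes, in that order (R = Rz(yaw) Ry(pitch) Rx(roll)).
In Python, from cell import manip gives the robot as it stands. The module is installed in compiled form; this text tells all that it offers.
- The arm moves only by the shell command python3 -m pendant 'ROWS'. ROWS is JSON, a list of rows, each a list of 3 entries, a list of its own where there are three numbers: the finger opening in mm, from 0 to 87, then the shift along the tool's x, y, z in mm, then the turn, a rotation vector about the tool's x, y, z in degrees. A call has 1 to 5 rows; each row is the pose to reach, as a shift and turn from the pose commanded when the call began, along the tool's axes at that moment; what a row does not reach only later rows make up. A row lasts 1/8 s, in which the tool goes at most 62.5 mm and 10.7 degrees, less where a joint would pass 70% of its speed; a pose out of reach is approached as far as the arm can. A call with a gripper value outside its range is refused whole. The fingers move at their own pace and stop on an object; the grip force is fixed at half the most. Time passes only in rows, so rows that repeat a pose let the fingers close. It gives the time, the measured TCP pose, the force, the opening and the grip force at its end, in the units of the state.
- manip.sense(): the state, without advancing time (a new reading comes with each control period).
- manip.get_image(name): name is "scene" or "top" or "wrist"; returns the picture (384x512x3 uint8, red, green, blue); there is no depth.
- manip.camera_model(name): a dict with "mtx" (3x3 intrinsics, pixels), "distortion" ([k1, k2, p1, p2, k3] as OpenCV has them; the pictures are not rectified), "R" (3x3) and "t" (3): a world point X has camera coordinates R X + t; the wrist camera has in their place "tool_from_camera" (4x4, takes a point from camera to tool coordinates, whose origin is the TCP and whose axes are the flange's). Camera axes: x right, y down, z forward; pixel columns grow to the right and rows downward; lengths in m; the calibration is good to about 2 mm. A picture is of the moment at which its call begins: read the wrist's pose just before it. camera_model takes no time and is no camera call.
- manip.job_done(): hands the job in; it is judged then, once.
The state is a dict: "clock": time; "joints": joint angles; "qvel": joint speeds; "tau": joint torques, N m; "ee_pos": TCP position; "ee_rot": TCP orientation; "wrist_force": force on the tool from outside, world axes, zero at the start; "ft_torque": the same for the moment, N m; "finger_gap": finger opening in m; "grip_force": force on a finger pad.
Only numpy, scipy, OpenCV 4.12 (cv2) and the standard library are available. Lean on these libraries where they do the work, as an engineer would, in place of code of your own. Each camera call takes 0.05 s, during which the arm holds its last target. There are 200 camera calls.

## Working session

There is one attempt and no reset: what is moved stays moved. The work goes in short steps, Python scripts to look and compute and a shell command to move; the robot and the scene stay as the last step left them, time stands still between calls to the robot, and variables do not carry over. Pictures are saved under pics/ and viewed, at most 10 in all, crops included, and the job is handed in when it is done.

```bash
mkdir -p pics; python3 - <<'E'
from cell import manip
import cv2,numpy as np
ims=[manip.get_image(n) for n in("scene","top")]
for n,i in zip(("scene","top"),ims): np.save(f"pics/{n}.npy",i); cv2.imwrite(f"pics/{n}1.png",i[:,:,::-1])
s=manip.sense();print(s["clock"],s["ee_pos"],s["ee_rot"],s["wrist_force"])
E
```

```text
0.1 [0.20280408 0.59062123 0.22158179] [ 3.13963829e+00 -8.77250464e-05 -3.30955140e-01] [-0.25817159  0.29982834 -1.17520332]
```

View pics/top1.png

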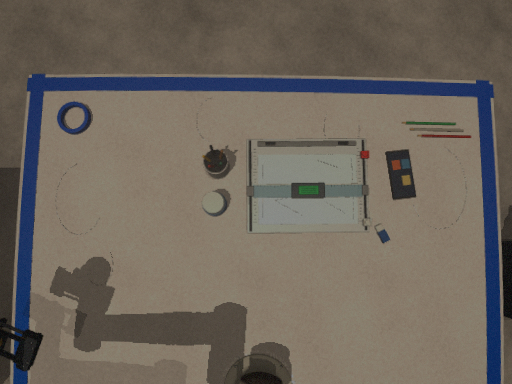

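View pics/scene1.png

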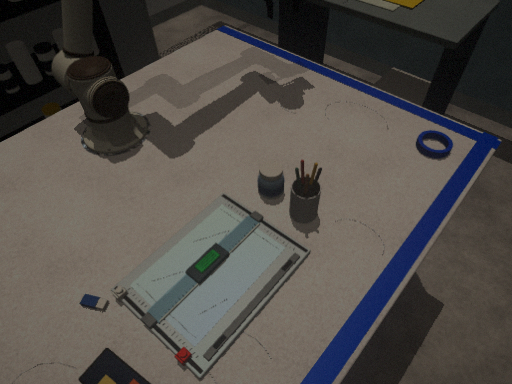

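The top view shows the board nearly unrotated. The green button is at (309,190), the ruler shoe at about (365,190), the red stop at (364,155) on the far side, and the white stop at (366,222) on the near side. The scene view agrees, with green at (207,261) and red at (183,355). Next I'll measure these points from both views.

```bash
cat > h.py <<'E'
from cell import manip
import cv2,numpy as np
def mask(im,c):
    h=cv2.cvtColor(im,cv2.COLOR_RGB2HSV).astype(int);H,S,V=h[...,0],h[...,1],h[...,2]
    if c=="green": m=(H>45)&(H<80)&(S>120)&(V>50)
    else: m=((H<6)|(H>174))&(S>140)&(V>70)
    return m.astype(np.uint8)
def blob(im,c,near,rad=25):
    n,l,s,ce=cv2.connectedComponentsWithStats(mask(im,c))
    k=[i for i in range(1,n) if np.hypot(*(ce[i]-near))<rad and s[i,4]>8]
    i=max(k,key=lambda i:s[i,4]); return ce[i],s[i],l==i
def cam(n,pose=None):
    c=manip.camera_model(n); K,d=np.array(c["mtx"]),np.array(c["distortion"])
    if n=="wrist":
        from scipy.spatial.transform import Rotation as Ro
        T=np.eye(4);T[:3,:3]=Ro.from_euler("xyz",pose[1]).as_matrix();T[:3,3]=pose[0]
        T=T@np.array(c["tool_from_camera"]); return K,d,T[:3,:3].T,-T[:3,:3].T@T[:3,3]
    return K,d,np.array(c["R"]),np.array(c["t"])
def ray(C,px):
    K,d,R,t=C;u=cv2.undistortPoints(np.array([[px]],float),K,d)[0,0]
    v=R.T@np.array([*u,1]);return -R.T@t,v/np.linalg.norm(v)
def plane(C,px,z):
    o,v=ray(C,px);return o+v*(z-o[2])/v[2]
def tri(rs):
    A=sum(np.eye(3)-np.outer(v,v) for o,v in rs);b=sum((np.eye(3)-np.outer(v,v))@o for o,v in rs)
    X=np.linalg.solve(A,b);return X,[1e3*np.linalg.norm(np.cross(X-o,v)) for o,v in rs]
E
python3 - <<'E'
from h import *
T=np.load("pics/top.npy");S=np.load("pics/scene.npy");ct,cs=cam("top"),cam("scene")
for c,pt,ps,z in(("green",(309,190),(207,261),.034),("red",(364,155),(183,355),.03)):
    a,sa,ma=blob(T,c,pt);b,sb,_=blob(S,c,ps)
    print(c,a,b,sa,tri([ray(ct,a),ray(cs,b)]),plane(ct,a,z),plane(cs,b,z))
# board yaw from corners of board / blade: dark grooves; use blade's shoe ends roughly & minAreaRect of the bright board
P=[plane(ct,p,.014) for p in((247.5,139),(366.5,139),(248,231.5),(366.5,233))]
print(np.round(P,3), [plane(ct,p,.019) for p in((250,190.5),(365,190.5),(366,222))])
h=cv2.cvtColor(T,cv2.COLOR_RGB2GRAY);cv2.imwrite("pics/crop.png",cv2.resize(T[125:245,190:430,::-1],None,fx=3.3,fy=3.3,interpolation=cv2.INTER_CUBIC))
E
```

```text
green [308.  189.5] [206.66269841 260.48412698] [299 186  19   8 152] (array([ 0.58114531, -0.14161226,  0.0306429 ]), [np.float64(1.093651049212843), np.float64(1.0936510492129508)]) [ 0.58136571 -0.14025064  0.034     ] [ 0.58222684 -0.14350644  0.034     ]
red [364.5 154. ] [182.20895522 354.6641791 ] [361 151   8   7  56] (array([ 0.69228176, -0.31364494,  0.0243197 ]), [np.float64(0.8812413888450208), np.float64(0.881241388844957)]) [ 0.69151789 -0.3112833   0.03      ] [ 0.69380982 -0.31472181  0.03      ]
[[ 0.735  0.041  0.014]
 [ 0.742 -0.323  0.014]
 [ 0.456  0.035  0.014]
 [ 0.456 -0.318  0.014]] [array([0.57768283, 0.03057141, 0.019     ]), array([ 0.58258309, -0.31391349,  0.019     ]), array([ 0.48833951, -0.31561821,  0.019     ])]
```

View pics/crop.png

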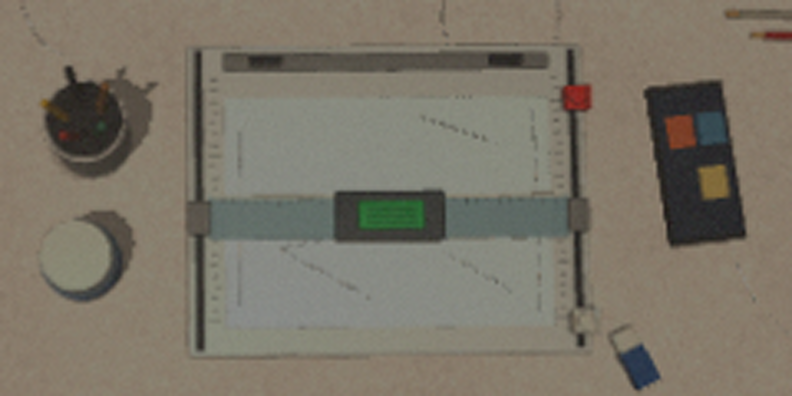

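The crop shows the blade and board almost square to the world, with yaw of about +0.01. The red clip (577,97) is on the far side in line with the shoe (579,214), and the path is clear. I'll move over the button at transit height while closing the fingers and turning to the board's yaw.

```bash
python3 -m pendant '[[0,[38,36,0],[0,0,-4]],[0,[76,72,0],[0,0,-8]],[0,[114,108,0],[0,0,-12]],[0,[152,144,0],[0,0,-16]],[0,[190,180,0],[0,0,-19.8]]]'
python3 - <<'E'
from h import *
T=np.load("pics/top.npy");ct=cam("top")
g=cv2.cvtColor(T,cv2.COLOR_RGB2GRAY)
for c0,rows in((250,list(range(145,180))+list(range(200,228))),(364,list(range(168,182))+list(range(200,214)))):
    P=[]
    for r in rows:
        w=255.-g[r,c0-4:c0+6]; w=np.clip(w-np.median(w)-10,0,None)
        if w.sum()>0: P.append(plane(ct,((w*np.arange(c0-4,c0+6)).sum()/w.sum(),r),.014)[:2])
    v=cv2.fitLine(np.float32(P),cv2.DIST_HUBER,0,1e-4,1e-4).ravel();v=v*np.sign(v[0]);print(len(P),np.arctan2(v[1],v[0]),v)
E
```

```text
clock: 0.72
ee_pos: [0.3246, 0.3573, 0.2223]
ee_rot: [3.141, 0.0, 0.017]
wrist_force: [0.3, -0.1, 0.7]
finger_gap: 0.0453
grip_force: 0.0
63 0.024850886 [0.99969125 0.02484833 0.60372996 0.03144482]
28 0.019606939 [ 0.9998078   0.01960568  0.5833525  -0.31304947]
```

```bash
python3 -m pendant '[[0,[27,50,0],[0,0,0]],[0,[54,100,0],[0,0,0]],[0,[81,150,0],[0,0,0]],[0,[108,200,0],[0,0,0]],[0,[135,250,0],[0,0,0]]]' | tail -5
python3 -m pendant '[[0,[27,50,10],[0,0,0]],[0,[54,100,20],[0,0,0]],[0,[81,150,30],[0,0,0]],[0,[108,200,50],[0,0,0]],[0,[121,248,70],[0,0,0]]]'
python3 -m pendant '[[0,[0,0,0],[0,0,0]],[0,[0,0,0],[0,0,0]]]'
python3 - <<'E'
from h import *
s=manip.sense();im=manip.get_image("wrist");cv2.imwrite("pics/w1.png",im[:,:,::-1]);np.save("pics/w1.npy",im)
C=cam("wrist",(s["ee_pos"],s["ee_rot"]))
n,l,st,ce=cv2.connectedComponentsWithStats(mask(im,"green"))
i=1+np.argmax(st[1:,4]);print(ce[i],st[i]);b=cam("top"),cam("scene")
print(plane(C,ce[i],.034),tri([ray(C,ce[i]),ray(b[0],(308.,189.5)),ray(b[1],(206.66,260.48))]),s["ee_pos"],s["ee_rot"],s["wrist_force"])
E
```

```text
ee_pos: [0.4633, 0.1094, 0.2225]
ee_rot: [-3.142, 0.0, 0.015]
wrist_force: [0.7, 1.1, 0.3]
finger_gap: 0.0017
grip_force: 0.0
clock: 1.98
ee_pos: [0.5884, -0.1368, 0.1513]
ee_rot: [-3.142, 0.0, 0.014]
wrist_force: [1.0, 0.6, -0.3]
finger_gap: 0.0004
grip_force: 0.0
clock: 2.22
ee_pos: [0.5872, -0.1351, 0.1521]
ee_rot: [-3.142, 0.001, 0.014]
wrist_force: [-0.2, -0.2, 0.1]
finger_gap: 0.0007
grip_force: 0.0
[266.53153153 190.58458458] [ 232  176   70   30 1998]
[ 0.58271796 -0.14317029  0.034     ] (array([ 0.58138844, -0.14219474,  0.03082632]), [np.float64(1.1184387140156766), np.float64(1.5446332684805855), np.float64(0.8403928398496529)]) [ 0.58724553 -0.13512329  0.15213971] [-3.14154871e+00  9.71162094e-04  1.42705636e-02] [-0.2128371  -0.15024506  0.10003883]
```

View pics/w1.png

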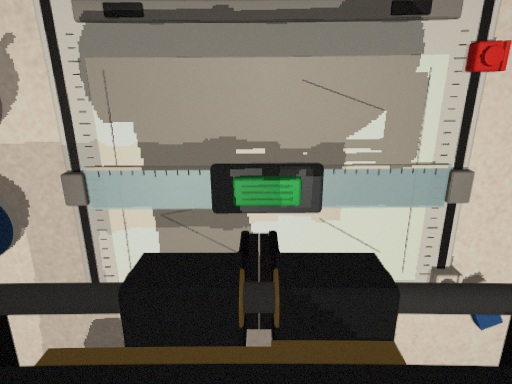

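The wrist view puts the button at (267,191), the shoe at (459,186) and the red clip at (488,56). All three views agree on the button at (0.582,-0.143), about 32 mm high. I'll descend to about 6 mm above it and measure the red stop from the same picture.

```bash
python3 -m pendant '[[0,[-5,8,30],[0,0,-0.3]],[0,[-5,8,60],[0,0,-0.3]],[0,[-5,8,90],[0,0,-0.3]],[0,[-5,8,112],[0,0,-0.3]],[0,[-5,8,112],[0,0,-0.3]]]'
python3 - <<'E'
from h import *
im=np.load("pics/w1.npy");C=cam("wrist",([.58725,-.13512,.15214],[-3.14155,.00097,.01427]))
c,s,_=blob(im,"red",(488,56),30);ct,cs=cam("top"),cam("scene")
print(c,tri([ray(C,c),ray(ct,(364.5,154)),ray(cs,(182.2,354.66))]),plane(C,c,.028))
a,b=plane(C,(76,188),.024),plane(C,(459,186),.024);print(a,b,np.arctan2(b[0]-a[0],a[1]-b[1]))
for y in ((52,30),(95,280)),((485,30),(447,262)): 
    p,q=[plane(C,k,.014) for k in y];print(p,q,np.arctan2(*(p-q)[1::-1]))
E
```

```text
clock: 2.9
ee_pos: [0.5817, -0.1418, 0.0398]
ee_rot: [-3.141, 0.003, 0.022]
wrist_force: [0.6, 0.1, 0.4]
finger_gap: 0.0003
grip_force: 0.0
[487.67833333  55.7725    ] (array([ 0.69243541, -0.31365396,  0.02474236]), [np.float64(0.26943246864716613), np.float64(0.9042644123513295), np.float64(0.9115215037602782)]) [ 0.69243092 -0.31176924  0.028     ]
[0.57952735 0.02564696 0.024     ] [ 0.58631338 -0.31331852  0.024     ] 0.02001713700139386
[0.70761118 0.02971981 0.014     ] [0.48013872 0.02618482 0.014     ] 0.015539029576951888
[ 0.71233435 -0.31394327  0.014     ] [ 0.50559696 -0.32251792  0.014     ] 0.04145226992456373
```

Yaw is 0.02 and travel to the stop is about 80 mm. Pressing now.

```bash
python3 -m pendant '[[0,[0,0,3],[0,0,0]],[0,[0,0,5],[0,0,0]],[0,[0,0,7],[0,0,0]],[0,[0,0,9],[0,0,0]],[0,[0,0,9],[0,0,0]]]'
```

```text
clock: 3.52
ee_pos: [0.5833, -0.143, 0.0326]
ee_rot: [3.141, -0.002, 0.02]
wrist_force: [-0.8, 1.7, 5.7]
finger_gap: 0.0005
grip_force: 2.8
```

```bash
python3 -m pendant '[[0,[0,0,2],[0,0,0]],[0,[0,0,4],[0,0,0]],[0,[0,0,5],[0,0,0]],[0,[0,0,5],[0,0,0]],[0,[0,0,5],[0,0,0]]]'
```

```text
clock: 4.15
ee_pos: [0.5852, -0.143, 0.0294]
ee_rot: [3.141, -0.006, 0.021]
wrist_force: [-0.2, 2.8, 10.3]
finger_gap: 0.0006
grip_force: 5.3
```

The button is fully down: 10 N at z = 29 mm. Now I'll slide along board x with the button held.

```bash
python3 -m pendant '[[0,[0,0,1],[0,0,0]],[0,[4,0,1],[0,0,0]],[0,[10,0,1],[0,0,0]],[0,[16,0,1],[0,0,0]],[0,[22,0,1],[0,0,0]]]'
python3 - <<'E'
from h import *
s=manip.sense();im=manip.get_image("wrist");cv2.imwrite("pics/w2.png",im[:,:,::-1])
E
```

```text
clock: 4.78
ee_pos: [0.6078, -0.1425, 0.0293]
ee_rot: [3.141, -0.007, 0.022]
wrist_force: [-1.4, 3.2, 13.6]
finger_gap: 0.0001
grip_force: 6.8
```

View pics/w2.png

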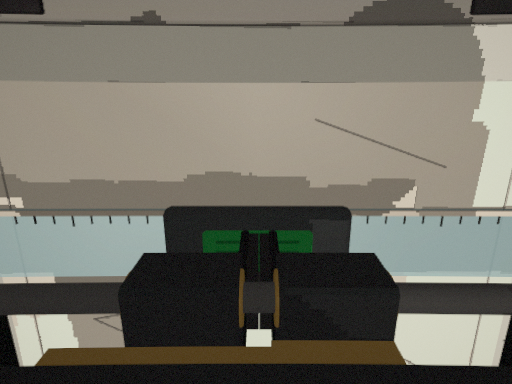

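The ruler follows the fingertips: the button is still centred under them around (258,240), with only 1.4 N of drag. Carrying on.

```bash
python3 -m pendant '[[0,[7,0,0],[0,0,0]],[0,[14,0,0],[0,0,0]],[0,[21,0,0],[0,0,0]],[0,[28,0,0],[0,0,0]],[0,[35,0,0],[0,0,0]]]'
python3 -m pendant '[[0,[4,0,0],[0,0,0]],[0,[8,0,0],[0,0,0]],[0,[11,0,0],[0,0,0]],[0,[14,0,0],[0,0,0]],[0,[16,0,0],[0,0,0]]]'
python3 - <<'E'
from h import *
im=manip.get_image("top");cv2.imwrite("pics/t2.png",cv2.resize(im[125:245,190:430,::-1],None,fx=3.3,fy=3.3,interpolation=cv2.INTER_CUBIC))
E
```

```text
clock: 5.45
ee_pos: [0.6426, -0.1418, 0.0293]
ee_rot: [3.141, -0.007, 0.021]
wrist_force: [-1.0, 2.9, 11.7]
finger_gap: -0.0
grip_force: 6.3
clock: 6.08
ee_pos: [0.6585, -0.1415, 0.0293]
ee_rot: [3.141, -0.007, 0.022]
wrist_force: [-2.0, 2.5, 12.2]
finger_gap: 0.0006
grip_force: 6.0
```

View pics/t2.png

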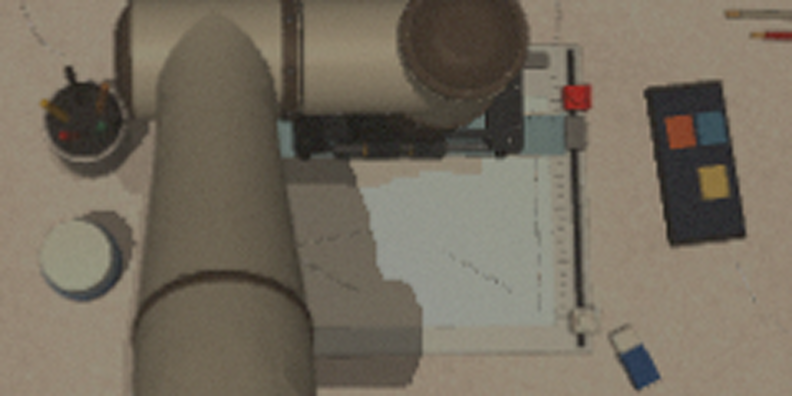

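The shoe (575,133) is a few millimetres short of the red clip (577,97). I'll creep until the force shows contact.

```bash
python3 -m pendant '[[0,[1,0,0],[0,0,0]],[0,[2,0,0],[0,0,0]],[0,[3,0,0],[0,0,0]],[0,[3,0,0],[0,0,0]]]'
python3 -m pendant '[[0,[1,0,0],[0,0,0]],[0,[2,0,0],[0,0,0]],[0,[2,0,0],[0,0,0]]]'
```

```text
clock: 6.62
ee_pos: [0.6616, -0.1414, 0.0294]
ee_rot: [3.141, -0.007, 0.021]
wrist_force: [-1.0, 2.8, 11.3]
finger_gap: 0.0008
grip_force: 5.8
clock: 7.0
ee_pos: [0.6636, -0.1413, 0.0294]
ee_rot: [3.141, -0.007, 0.021]
wrist_force: [-0.6, 2.0, 12.0]
finger_gap: 0.0002
grip_force: 5.8
```

```bash
for i in 1 2; do python3 -m pendant '[[0,[1,0,0],[0,0,0]],[0,[2,0,0],[0,0,0]],[0,[2,0,0],[0,0,0]]]' | grep -E "pos|force:"; done
python3 - <<'E'
from h import *
im=manip.get_image("top");print(blob(im,"red",(364,154))[1])
g=cv2.cvtColor(im,cv2.COLOR_RGB2HSV)
print(g[150:175,364].tolist())
E
```

```text
ee_pos: [0.6648, -0.1413, 0.0293]
wrist_force: [-2.8, 3.8, 12.6]
grip_force: 6.3
ee_pos: [0.665, -0.1413, 0.0293]
wrist_force: [-5.5, 4.4, 14.5]
grip_force: 7.6
[361 151   8   7  56]
[[11, 72, 95], [1, 191, 144], [2, 195, 148], [2, 190, 150], [3, 198, 147], [2, 194, 143], [2, 181, 114], [1, 186, 141], [9, 64, 76], [18, 44, 87], [24, 43, 88], [15, 40, 89], [21, 45, 90], [19, 39, 91], [23, 48, 90], [17, 46, 89], [23, 47, 86], [19, 42, 86], [17, 42, 54], [17, 33, 54], [18, 51, 50], [11, 37, 55], [19, 36, 56], [15, 38, 53], [3, 40, 57]]
```

Contact: x has stopped at 0.665, the push has risen to 5.5 N, and in the image the shoe borders the red clip. I'll ease the preload slightly, then lift straight off.

```bash
python3 -m pendant '[[0,[-1,0,0],[0,0,0]],[0,[-1,0,-2],[0,0,0]],[0,[-1,0,-6],[0,0,0]],[0,[-1,0,-12],[0,0,0]],[0,[-1,0,-20],[0,0,0]]]'
python3 -m pendant '[[0,[0,0,-25],[0,0,0]],[0,[0,0,-55],[0,0,0]],[0,[-30,0,-90],[0,0,0]],[0,[-80,0,-110],[0,0,0]],[0,[-130,0,-110],[0,0,0]]]'
python3 -m pendant '[[0,[0,0,0],[0,0,0]],[0,[0,0,0],[0,0,0]]]' | head -3
python3 - <<'E'
from h import *
s=manip.sense();im=manip.get_image("wrist");cv2.imwrite("pics/w3.png",im[:,:,::-1])
C=cam("wrist",(s["ee_pos"],s["ee_rot"]))
n,l,st,ce=cv2.connectedComponentsWithStats(mask(im,"green"))
i=1+np.argmax(st[1:,4]);print(plane(C,ce[i],.034),ce[i],s["wrist_force"])
E
```

```text
clock: 8.43
ee_pos: [0.6631, -0.1416, 0.0453]
ee_rot: [-3.141, 0.001, 0.02]
wrist_force: [-0.4, -0.1, 0.2]
finger_gap: 0.0007
grip_force: 0.0
clock: 9.05
ee_pos: [0.5333, -0.1443, 0.1573]
ee_rot: [3.141, -0.004, 0.02]
wrist_force: [-0.3, 0.5, 0.7]
finger_gap: 0.0002
grip_force: 0.0
clock: 9.3
ee_pos: [0.5342, -0.1443, 0.1561]
ee_rot: [3.141, -0.001, 0.02]
[ 0.66261555 -0.1415193   0.034     ] [256.90496689  20.79635762] [0.9256547  1.0173946  0.40067276]
```

View pics/w3.png

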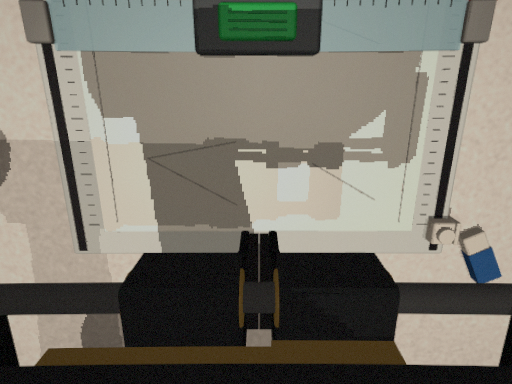

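The ruler moved 80 mm and the button is free at (257,21), but the red clip is out of frame. I'll move forward and look at the contact.

```bash
python3 -m pendant '[[0,[30,0,0],[0,0,0]],[0,[65,20,0],[0,0,0]],[0,[95,40,0],[0,0,0]],[0,[95,40,0],[0,0,0]],[0,[95,40,0],[0,0,0]]]'|head -2
python3 - <<'E'
from h import *
im=manip.get_image("wrist");cv2.imwrite("pics/w4.png",im[:,:,::-1])
E
```

```text
clock: 9.98
ee_pos: [0.6295, -0.182, 0.1544]
```

View pics/w4.png

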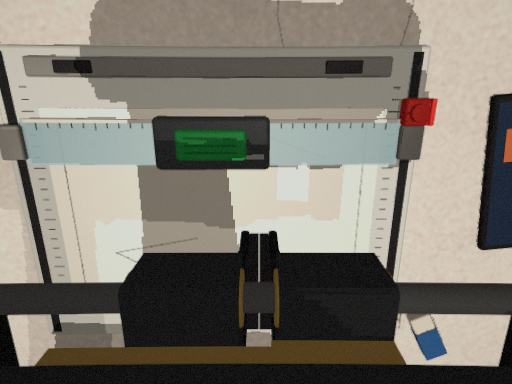

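The shoe (410,143) butts against the red clip (417,112) with no gap. The button is up, and the phone and eraser haven't moved.

```bash
python3 -c "
from cell import manip
print(manip.job_done())"
```

```text
the job is handed in; nothing more can be done
None
```

The ruler is locked with its shoe against the red stop, the button is up, the jar, tin, phone and eraser weren't touched, and the job is handed in at about 10 s of the 38 s allowed.

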